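Seat the welding laser's lens in the three-point mount

ROBOT

A 7-joint arm with a two-finger parallel gripper is mounted at the origin on the work surface. World frame = base frame: x ahead of the robot, y to its left, z up, the work surface at z = 0. Lengths are in m, angles in rad, forces in N, time in s.
With the tool pointing down it reaches from about 0.375 to 0.925 m from the base axis. Payload 3.1 kg.
Tool frame: the origin (TCP) lies at the very end of the fingers, on their centre line; the grasp point (between the pads) lies 19 mm behind it (bot.tcp_to_grasp is the distance from the TCP to the grasp point, in m); z points along the fingers, y is the line along which they close (so a half turn about z gives the same grasp; the last joint's range is limited). The gripper opens to 85 mm and grips with 20 to 120 N. Pads are 22 mm wide; open, the fingers measure 114 mm over their backs; the gripper's body (76 mm by 85 mm) begins 54 mm behind the grasp point. The pads swing forward as they close: fully open they stand 13 mm farther back than shut.
Start: joints at [-1.304, 0.383, 0.044, 1.598, -0.018, 1.161, -0.05], TCP at [0.232, 0.607, 0.231] pointing down, gripper open.
Joint ranges: [-2.61, 2.61], [-0.41, 2.15], [-1.48, 1.57], [0, 2.5], [-1.57, 4.71], [0.05, 1.97], [-2.85, 2.85]. Speed limits (rad/s): [2.79, 2.79, 3.14, 3.14, 3.14, 3.14, 3.14].

INTERFACE

Orientations are given as a unit quaternion [x, y, z, w].
In Python, from workcell import bot gives the robot as it stands.
- The arm moves only by the tool arm_command, never from a script. Its argument "plan" is text: rows parted by semicolons, each of 7 numbers parted by spaces: the turn, a rotation vector about the tool's x, y, z in rad, then the shift along the tool's x, y, z in cm, then the opening, from 0 (shut) to 1 (fully open). A call has 1 to 10 rows; each row shifts and turns the commanded pose from where the row before left it, along the tool's axes as they then stand; what a row does not reach is not made up. A row lasts 1/12 s, in which the tool goes at most 41.7 mm and 7.16 degrees, less where a joint would pass 70% of its speed; a pose out of reach is approached as far as the arm can. A call with a gripper value outside its range is refused whole. The fingers move at their own pace and stop on an object; the grip force is fixed at half the most. Time passes only in rows, so rows that do not move let the fingers close. It gives the time, the measured TCP pose, the force, the opening and the grip force at its end, in the units of the state.
- bot.observe(): the state, without advancing time (a new reading comes with each control period).
- bot.grab_frame(name): name is "scene" or "top" or "wrist"; returns the picture (420x560x3 uint8, red, green, blue); there is no depth.
- bot.camera_model(name): a dict with "camera_matrix" (3x3 intrinsics, pixels), "world_to_cam" (4x4, takes a point from world to camera coordinates); the wrist camera has in their place "tool_from_camera" (4x4, takes a point from camera to tool coordinates, whose origin is the TCP and whose axes are the flange's). Camera axes: x right, y up, looking along -z (the intrinsics and any distortion apply to the point x, -y, -z); pixel columns grow to the right and rows downward; lengths in m; the calibration is good to about 2 mm. A picture is of the moment at which its call begins: read the wrist's pose just before it. camera_model takes no time and is no camera call.
- bot.sign_off(): hands the job in; it is judged then, once.
The state is a dict: "time_s": time; "joint_positions": joint angles; "qvel": joint speeds; "effort": joint torques, N m; "ee_pos": TCP position; "tool_rot": TCP orientation; "ft_force": force on the tool from outside, world axes, zero at the start; "wrist_torque": the same for the moment, N m; "grip_width": finger opening in m; "finger_force": force on a finger pad.
Only numpy, scipy, OpenCV 4.12 (cv2) and the standard library are available. Lean on these libraries where they do the work, as an engineer would, in place of code of your own. Each camera call takes 0.05 s, during which the arm holds its last target. There are 200 camera calls.

TASK

Take the large lens (the glass one in the bigger stepped metal cell) and seat it in the three-jawed mount, glass up: down between the jaws and bearing flat on all three pads so that it cannot rock. Set it down rather than dropping it, and leave the small lens and the empty spacer ring where they stand.

Things in the scene. Friction and masses are not known exactly. Their poses are not given: they have to be found in the camera images.
- lens: The large lens: domed glass in the top of an upright, round, stepped aluminium cell, 0.2 to 0.45 kg. Foot flange 64 mm in diameter and 12 mm high; above it a barrel 48 mm in diameter up to the top at 50 mm. Loose on the table, glass up. Origin: centre of its underside; z is its axis, upward; its turn about z does not matter.
- mount: Fixed three-point mount: steel disc 128 mm wide, 18 mm thick, with three brass pads (12 mm wide, 24 mm from the axis, 120 degrees apart, tops 30 mm above the table) for the flange to rest on. Between them three jaws 36 mm wide, flat inner faces 37 mm from the axis (5 mm play), tops 48 mm above the table, the upper 10 mm leaning out 6 mm as lead-in. Origin: centre of its underside, on the table; z up, x towards a pad.
- small_lens: A smaller lens, not wanted: same build, foot flange 46 mm in diameter and 12 mm high, barrel 32 mm, 36 mm tall, loose on the table. To be left alone. Origin: centre of its underside, z up.
- spacer: An empty spacer ring, not wanted: aluminium, the same outside as the large lens (foot 64 mm by 12 mm high, barrel 48 mm, 50 mm tall) but with a 32 mm hole right through and no glass, loose on the table. To be left alone. Origin: centre of its underside, z up.
Mind the look-alikes: they are no part of the job. What is shaped like the lens but blue or yellow is not meant. Of the things shaped like the mount, the steel one is meant.

How it is judged:
By the outcome, as a careful person would: the job done as asked, in the order asked, and still so for the second after the job is handed in, with the robot touching nothing.
It also fails if it takes over 35 s, if anything falls off the work surface, if the arm or the gripper's body presses on something with over 40 N, if the wrist force passes 120 N, or if a joint passes its speed limit or range.

## Working session

There is one attempt and no reset: what is moved stays moved. The work goes in short steps, Python scripts to look and compute and a tool call to move; the robot and the scene stay as the last step left them, time stands still between calls to the robot, and variables do not carry over. Pictures are saved under pics/ and viewed, at most 10 in all, crops included, and the job is handed in when it is done.

Besides the shell and the picture viewer there is one more tool, called after "Request:" in YAML: its name, and indented under it one key for each argument. arm_command: Moves the arm, as the interface text tells. Its arguments: {"type":"object","properties":{"plan":{"type":"string"}},"required":["plan"]}

```bash
mkdir -p pics; python3 - <<'E'
from workcell import bot
import cv2,numpy as np
a=bot.grab_frame("top");b=bot.grab_frame("scene")
cv2.imwrite("pics/top.png",a[:,:,::-1]);cv2.imwrite("pics/scene.png",b[:,:,::-1])
for n in("top","scene","wrist"):
    print(n,{k:np.round(v,4).tolist() if not isinstance(v,str) else v for k,v in bot.camera_model(n).items()})
s=bot.observe();print(s)
E
```

```text
top {'camera_matrix': [[439.1567, 0.0, 278.5749], [0.0, 439.1567, 205.1377], [0.0, 0.0, 1.0]], 'world_to_cam': [[-0.0468, -0.9989, 0.0024, -0.0519], [0.9715, -0.045, 0.2326, -0.4596], [-0.2322, 0.0132, 0.9726, -1.0227], [0.0, 0.0, 0.0, 1.0]]}
scene {'camera_matrix': [[492.4338, 0.0, 275.6967], [0.0, 492.4338, 209.3146], [0.0, 0.0, 1.0]], 'world_to_cam': [[0.5634, 0.8261, -0.0139, -0.211], [-0.5759, 0.4047, 0.7103, 0.2776], [0.5924, -0.3921, 0.7038, -1.2711], [0.0, 0.0, 0.0, 1.0]]}
wrist {'camera_matrix': [[331.442, 0.0, 277.0555], [0.0, 331.442, 211.5797], [0.0, 0.0, 1.0]], 'tool_from_camera': [[0.0003, 0.9599, 0.2803, 0.0706], [1.0, 0.0001, -0.0016, 0.0006], [-0.0016, 0.2803, -0.9599, -0.1429], [0.0, 0.0, 0.0, 1.0]]}
{'time_s': 0.1, 'joint_positions': array([-1.3037811 ,  0.38379141,  0.04384697,  1.59941735, -0.01789896,
        1.16120929, -0.04991649]), 'qvel': array([ 4.09858941e-04, -3.89221168e-03,  4.42904337e-04, -3.69151094e-03,
       -6.24212496e-04,  1.44104208e-04,  5.43520135e-05]), 'effort': array([ 2.71789475e-03, -4.34727430e+01,  1.02942221e+00, -2.50454003e+01,
        1.08838253e-02,  5.47047312e-03, -1.83977113e-05]), 'ee_pos': array([0.23160591, 0.60641754, 0.2299881 ]), 'tool_rot': array([ 1.81370986e-01,  9.83413995e-01, -1.20655827e-03, -1.54434604e-04]), 'ft_force': array([0.0790519 , 0.13640048, 0.44471012]), 'wrist_torque': array([ 0.01217159,  0.05715858, -0.00973819]), 'finger_force': 0.0, 'grip_width': 0.0851628336133071}
```

View pics/top.png

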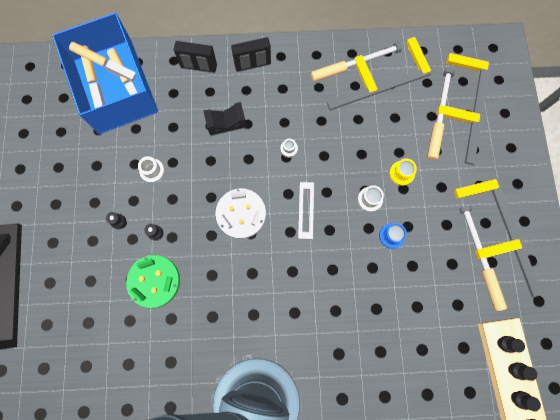

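View pics/scene.png

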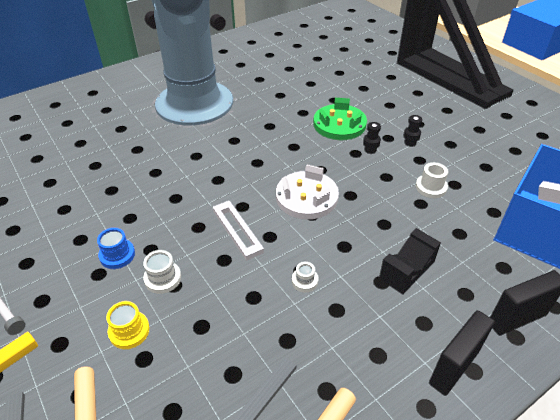

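Top-view candidates: large lens at (371,197), spacer at (150,168) with an open hole, small lens at (289,148), blue at (393,236) and yellow at (404,171). For the mount, steel is at (241,213) and green at (153,281). I choose the silver lens with glass at (371,197) and the steel mount at (241,213). Next I measure both and check a close crop.

```bash
cat > h.py <<'E'
import cv2,numpy as np
from workcell import bot
from scipy.optimize import least_squares
from scipy.spatial.transform import Rotation as R
def cam(n,st=None):
    m=bot.camera_model(n);K=np.array(m["camera_matrix"])
    if n!="wrist": return K,np.array(m["world_to_cam"])
    T=np.eye(4);T[:3,:3]=R.from_quat(st["tool_rot"]).as_matrix();T[:3,3]=st["ee_pos"]
    return K,np.linalg.inv(T@np.array(m["tool_from_camera"]))
def proj(c,P):
    K,W=c;p=np.atleast_2d(P)@W[:3,:3].T+W[:3,3];p=p*[1,-1,-1];q=p@K.T;return q[:,:2]/q[:,2:]
def back(c,uv,z):
    K,W=c;d=np.linalg.inv(K)@[uv[0],uv[1],1]*[1,-1,-1];Rm=W[:3,:3];o=-Rm.T@W[:3,3];d=Rm.T@d
    return o+d*(z-o[2])/d[2]
t=np.linspace(0,2*np.pi,60,endpoint=False);C=np.c_[np.cos(t),np.sin(t),0*t]
def body(x,y,parts,z0=0):
    return np.vstack([C*r+[x,y,z+z0] for r,z in parts])
LENS=[(.032,0),(.032,.012),(.024,.012),(.024,.050)]
DISC=[(.064,0),(.064,.018)]
def sil(c,x,y,parts,shape,z0=0):
    m=np.zeros(shape,np.uint8);s=8;P=proj(c,body(x,y,parts,z0))
    # union of hulls of flange and barrel
    for i in range(0,len(parts),2):
        h=cv2.convexHull((P[i*60:(i+2)*60]*s).astype(np.int32));cv2.fillConvexPoly(m,h,255,shift=3)
    return m
def cent(m):
    M=cv2.moments(m,True);return np.array([M["m10"],M["m01"]])/M["m00"]
def blob(mask,uv):
    n,l,s,_=cv2.connectedComponentsWithStats(mask.astype(np.uint8))
    ys,xs=np.nonzero(l);k=np.argmin((xs-uv[0])**2+(ys-uv[1])**2)
    m=(l==l[ys[k],xs[k]]).astype(np.uint8)
    cs,_=cv2.findContours(m,cv2.RETR_EXTERNAL,cv2.CHAIN_APPROX_NONE)
    return cv2.drawContours(m,cs,-1,1,-1)
def locate(c,m,parts,z0=0):
    g=cent(m);xy=back(c,g,z0+.01)[:2]
    for _ in range(8):
        e=cent(sil(c,*xy,parts,m.shape,z0)); xy=xy+back(c,g,z0+.01)[:2]-back(c,e,z0+.01)[:2]
    return xy,m.sum(),(sil(c,*xy,parts,m.shape,z0)>0).sum()
E
python3 - <<'E'
from h import *
crops=[]
for n,uvl,uvm in(("top",(371,197),(241,213)),("scene",(160,270),(307,192))):
    im=cv2.imread(f"pics/{n}.png");hsv=cv2.cvtColor(im,cv2.COLOR_BGR2HSV);c=cam(n)
    mask=(im.min(2)>135)
    ml=blob(mask,uvl);print(n,"lens",locate(c,ml,LENS))
    brass=((hsv[...,1]>90)&(hsv[...,2]>120)&(hsv[...,0]>10)&(hsv[...,0]<35))
    mm=blob(mask|brass,uvm);r=locate(c,mm,DISC);print(n,"mount",r)
    b=(brass&(mm>0)).astype(np.uint8);k,l,s,ce=cv2.connectedComponentsWithStats(b)
    for i in range(1,k):
        if s[i,4]>5:
            p=back(c,ce[i],.03)[:2]-r[0];print(s[i,4],np.round(p*1000,1),np.degrees(np.arctan2(p[1],p[0])))
    for uv in(uvl,uvm):
        u,v=uv;q=im[v-40:v+40,u-40:u+40].copy();crops.append(cv2.resize(q,(300,300),interpolation=cv2.INTER_CUBIC))
cv2.imwrite("pics/crop.png",np.vstack([np.hstack(crops[:2]),np.hstack(crops[2:])]))
E
```

```text
top lens (array([ 0.41242464, -0.00184014]), np.uint64(100737), np.int64(559))
top mount (array([ 0.39836595, -0.07678218]), np.uint64(116442), np.int64(2141))
412 [ 468.8 -396.4] -40.214766330627164
470 [ 441.1 -527.4] -50.091625007441515
385 [ 418.3 -247.2] -30.58368299030646
29 [ 447.7 -154.7] -19.05537477129878
128 [ 421.  -143.9] -18.873376872381165
459 [ 290.  -483.3] -59.0384772909811
176 [ 212.1 -408.9] -62.588461672925945
401 [ 133.2 -314.2] -67.02599628371594
458 [  84.2 -498.3] -80.40749928610217
16 [64.9 80.8] 51.257211882755335
17 [ 61.5 121.5] 63.168671923944295
16 [27.3 98.8] 74.53772469872352
475 [ -70.6 -530.4] -97.5812283531809
56 [-166.3 -517. ] -107.826226392636
22 [-90.7 302.6] 106.68551362309805
176 [-169.5 -494.7] -108.91254839262629
24 [-101.7  342.4] 106.54768651358117
26 [-130.9  312.4] 112.73150776876794
6 [-237.8 -529.5] -114.18054693857454
6 [-240.9 -498. ] -115.8100786366362
466 [-351.3 -468.8] -126.8467224149099
6 [-349.6 -507.4] -124.56633805567425
scene lens (array([ 0.50498521, -0.10643503]), np.uint64(188158), np.int64(1166))
scene mount (array([ 0.49450223, -0.09645348]), np.uint64(191076), np.int64(3157))
502 [-94.  884.5] 96.06699679794909
28 [-217.6  325.4] 123.77282515369738
30 [-189.2  354.9] 118.05708986013826
28 [-177.3  315.1] 119.36026224146313
33 [-59.5 113. ] 117.76066914331135
34 [-25.2 136.7] 100.43839790762226
35 [-21.9  95.2] 102.95331417729207
1229 [  62.6 -305. ] -78.4030268905849
763 [   1.7 -457.1] -89.78152789063854
245 [ 134.7 -387. ] -70.81209398780615
124 [ 118.6 -405.7] -73.70423423167881
114 [ 332.8 -120.9] -19.973090563992525
122 [ 351.3 -107.1] -16.950511115279035
```

View pics/crop.png

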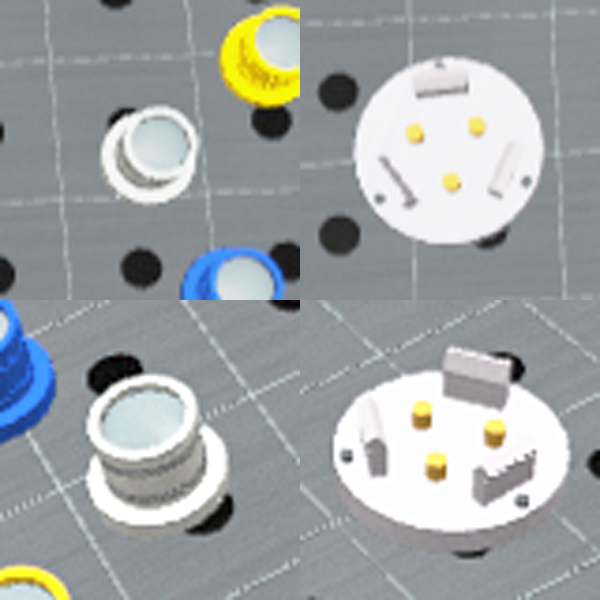

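```bash
cat >> h.py <<'E'
def seg(im,uv,half,thr=160):
    m=(im.min(2)>thr).astype(np.uint8);w=np.zeros_like(m);u,v=map(int,uv);w[max(0,v-half):v+half,max(0,u-half):u+half]=1
    m=cv2.morphologyEx(m*w,cv2.MORPH_OPEN,np.ones((3,3),np.uint8));return blob(m,uv)
def pads(im,c,uv,half,z=.03,amin=8):
    h=cv2.cvtColor(im,cv2.COLOR_BGR2HSV);b=((h[...,1]>90)&(h[...,2]>110)&(h[...,0]>10)&(h[...,0]<35)).astype(np.uint8)
    w=np.zeros_like(b);u,v=map(int,uv);w[max(0,v-half):v+half,max(0,u-half):u+half]=1
    k,l,s,ce=cv2.connectedComponentsWithStats(b*w)
    return np.array([back(c,ce[i],z)[:2] for i in range(1,k) if s[i,4]>=amin])
E
python3 - <<'E'
from h import *
for n,uvl,uvm,ub,uy in(("top",(371,197),(241,213),(393,236),(404,171)),("scene",(160,270),(307,192),(116,249),(128,324))):
    im=cv2.imread(f"pics/{n}.png");c=cam(n)
    print(n,"lens",locate(c,seg(im,uvl,28),LENS))
    p=pads(im,c,uvm,35);m=p.mean(0);d=(p-m)*1000;print("mount",m,d.round(1).tolist(),np.degrees(np.arctan2(d[:,1],d[:,0])).round(1))
    print("blue",back(c,ub,.025),"yellow",back(c,uy,.025))
E
```

```text
top lens (array([ 0.4749798 , -0.31076378]), np.uint64(539), np.int64(580))
mount [0.44958822 0.0236039 ] [[13.6, -19.5], [10.3, 21.2], [-23.9, -1.6]] [ -55.1   64.1 -176.1]
blue [ 0.37193564 -0.35353355  0.025     ] yellow [ 0.53891153 -0.39993917  0.025     ]
scene lens (array([ 0.46855257, -0.30746383]), np.uint64(809), np.int64(1349))
mount [0.45899158 0.01848684] [[-23.9, -2.0], [10.3, 21.7], [13.6, -19.7]] [-175.3   64.5  -55.4]
blue [ 0.38692152 -0.35538189  0.025     ] yellow [ 0.54633625 -0.39767918  0.025     ]
```

The crop shows clear glass in the silver stepped cell (the right lens) and a steel mount with three brass pads. The two cameras differ by about 10 mm on the mount, so I'll refine with the wrist camera, going over the mount first.

Request:
arm_command:
  plan: "0 0 0 -2.6 -2.9 0 1;0 0 0 -2.6 -2.9 0 1;0 0 0 -2.6 -2.9 0 1;0 0 0 -2.6 -2.9 0 1;0 0 0 -2.6 -2.9 0 1;0 0 0 -2.6 -2.9 0 1;0 0 0 -2.6 -2.9 0 1;0 0 0 -2.6 -2.9 0 1;0 0 0 -2.6 -2.9 0 1;0 0 0 -2.6 -2.9 0 1"

```text
time_s: 0.93
ee_pos: [0.3713, 0.2414, 0.2309]
tool_rot: [0.181, 0.983, -0.0, -0.0]
ft_force: [1.3, -0.5, -0.5]
grip_width: 0.0856
finger_force: 0.0
```

Request:
arm_command:
  plan: "0 0 0 -2.6 -2.9 0 1;0 0 0 -2.6 -2.9 0 1;0 0 0 -2.6 -2.9 0 1;0 0 0 -2.6 -2.9 0 1;0 0 0 -2.6 -2.9 0 1;0 0 0 -2.6 -2.9 0 1;0 0 0 0 0 0 1;0 0 0 0 0 0 1;0 0 0 0 0 0 1"

```text
time_s: 1.68
ee_pos: [0.4545, 0.0256, 0.2309]
tool_rot: [0.182, 0.983, 0.0, -0.001]
ft_force: [-0.3, 0.6, 0.2]
grip_width: 0.0853
finger_force: 0.0
```

```bash
python3 - <<'E'
from h import *
s=bot.observe();im=bot.grab_frame("wrist")[:,:,::-1].copy();cv2.imwrite("pics/w1.png",im)
c=cam("wrist",s);uv=proj(c,[.453,.021,.03])[0];print(uv)
p=pads(im,c,uv,60);m=p.mean(0);d=(p-m)*1000;print("mount",m,d.round(1).tolist(),np.degrees(np.arctan2(d[:,1],d[:,0])).round(1))
print(s["ee_pos"],s["tool_rot"],s["joint_positions"],s["time_s"])
E
```

```text
[271.40866712 184.9196197 ]
mount [0.45258367 0.02476544] [[-23.8, -1.7], [10.4, 21.3], [13.4, -19.6]] [-175.8   64.1  -55.6]
[0.45448323 0.02558685 0.23088055] [ 1.81688201e-01  9.83356026e-01  6.49156152e-05 -5.65161370e-04] [-0.69217415 -0.0115381   0.54906479  2.06804103  0.00626297  1.08443129
  1.05931798] 1.6833
```

View pics/w1.png

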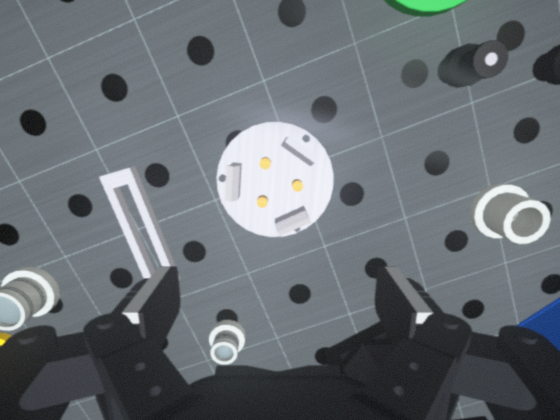

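The steel mount is centred near (275,180) with three brass pads, between the fingers' line. The lens is at left near (20,300), the spacer is the open ring at (512,215) and the small lens is at (226,342). Moving over the lens.

Request:
arm_command:
  plan: "0 0 0 -1.5 -3.4 0 1;0 0 0 -1.5 -3.4 0 1;0 0 0 -1.5 -3.4 0 1;0 0 0 -1.5 -3.4 0 1;0 0 0 -1.5 -3.4 0 1;0 0 0 -1.5 -3.4 0 1;0 0 0 -1.5 -3.4 0 1;0 0 0 -1.5 -3.4 0 1;0 0 0 -1.5 -3.4 0 1;0 0 0 0 0 0 1"

```text
time_s: 2.57
ee_pos: [0.4705, -0.3158, 0.2315]
tool_rot: [0.185, 0.983, -0.004, 0.0]
ft_force: [-1.0, -1.7, 0.6]
grip_width: 0.0853
finger_force: 0.0
```

Request:
arm_command:
  plan: "0 0 0 0 0 3 1;0 0 0 0 0 3 1;0 0 0 0 0 2 1;0 0 0 0 0 0 1;0 0 0 0 0 0 1;0 0 0 0 0 0 1"

```text
time_s: 3.07
ee_pos: [0.4732, -0.308, 0.1522]
tool_rot: [0.18, 0.984, -0.0, 0.001]
ft_force: [-0.1, -0.5, 0.3]
grip_width: 0.0854
finger_force: 0.0
```

```bash
python3 - <<'E'
from h import *
s=bot.observe();im=bot.grab_frame("wrist")[:,:,::-1].copy()
c=cam("wrist",s);uv=proj(c,[.475,-.31,.025])[0];print(uv)
m=seg(im,uv,80,150);r=locate(c,m,LENS);print(r)
M=sil(c,*r[0],LENS,m.shape);
for k,col in((M,(0,0,255)),(m,(0,255,0))):
    cs,_=cv2.findContours(k,cv2.RETR_EXTERNAL,cv2.CHAIN_APPROX_NONE);cv2.drawContours(im,cs,-1,col,1)
cv2.imwrite("pics/w2.png",im)
R0=R.from_quat(s["tool_rot"]).as_matrix();print("tool delta cm",R0.T@(np.r_[r[0],.019]-s["ee_pos"])*100)
print(s["ee_pos"],R0.round(3).tolist(),s["joint_positions"],s["time_s"])
E
```

```text
[274.34003526 204.60121706]
(array([ 0.47651035, -0.30945731]), np.uint64(4538), np.int64(4599))
tool delta cm [-0.33810872 -0.01994563 13.32436001]
[ 0.47323691 -0.30801962  0.15223868] [[-0.935, 0.355, 0.001], [0.355, 0.935, -0.0], [-0.001, 0.0, -1.0]] [-0.15007961  0.39381336  0.79085769  1.90807166 -0.33645699  0.97490097
  2.00253065] 3.0667
```

View pics/w2.png

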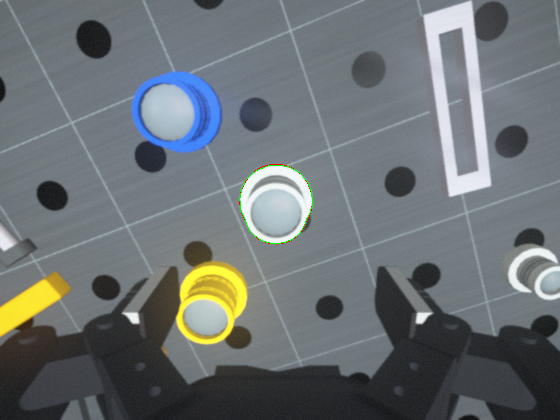

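The model outline matches the lens at (276,205). Yellow at (213,300) and blue at (178,112) are clear of both fingers. Descending with the x correction.

Request:
arm_command:
  plan: "0 0 0 -0.34 0 2 1;0 0 0 0 0 2.5 1;0 0 0 0 0 2.5 1;0 0 0 0 0 2 1;0 0 0 0 0 1.5 1;0 0 0 0 0 1.5 1;0 0 0 0 0 1.3 1;0 0 0 0 0 0 1;0 0 0 0 0 0 1"

```text
time_s: 3.87
ee_pos: [0.4751, -0.3099, 0.0182]
tool_rot: [0.181, 0.983, 0.0, -0.0]
ft_force: [-0.1, -0.2, 0.8]
grip_width: 0.0855
finger_force: 0.0
```

Request:
arm_command:
  plan: "0 0 0 0 0 0 0.7;0 0 0 0 0 0 0.6;0 0 0 0 0 0 0.5;0 0 0 0 0 0 0.4;0 0 0 0 0 0 0.4;0 0 0 0 0 0 0.3;0 0 0 0 0 0 0.3;0 0 0 0 0 0 0;0 0 0 0 0 0 0;0 0 0 0 0 0 0"

```text
time_s: 4.7
ee_pos: [0.4762, -0.3106, 0.0196]
tool_rot: [0.181, 0.983, -0.0, 0.001]
ft_force: [-0.2, -0.5, 7.1]
grip_width: 0.0466
finger_force: 62.0
```

Request:
arm_command:
  plan: "0 0 0 0 0 -0.3 0;0 0 0 0 0 -1 0;0 0 0 0 0 -2 0;0 0 0 0 0 -3 0;0 0 0 0 0 -3 0;0 0 0 0 0 -2.7 0;0 0 0 0 0 0 0;0 0 0 0 0 0 0"

```text
time_s: 5.37
ee_pos: [0.4758, -0.3102, 0.1397]
tool_rot: [0.181, 0.983, -0.0, 0.001]
ft_force: [-0.5, 0.6, -4.0]
grip_width: 0.0465
finger_force: 62.4
```

```bash
python3 - <<'E'
from h import *
s=bot.observe();im=bot.grab_frame("wrist")[:,:,::-1].copy();cv2.imwrite("pics/w3.png",im)
print(s["ee_pos"],s["ft_force"],s["grip_width"],s["finger_force"])
E
```

```text
[ 0.47575668 -0.31020829  0.13968748] [-0.53728858  0.61738514 -4.00035274] 0.04652706559187953 62.35284447669983
```

View pics/w3.png

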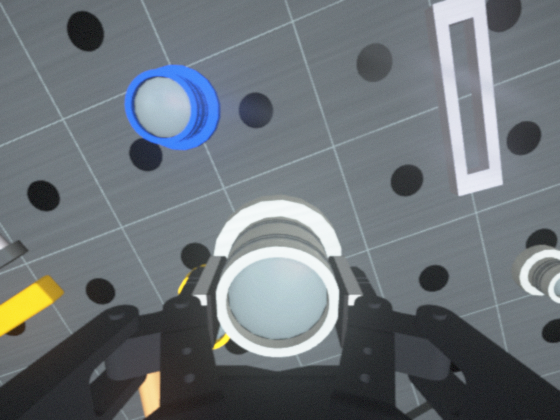

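Lens gripped and hanging upright: rim circle at about (279,300), flange arc above it with its apex at row ~197. Checking its offset and tilt in the tool against the model.

```bash
cat >> h.py <<'E'
def held(im,c,s,draw=None):
    """Lens in tool frame: p=(x,y of base, z of base, pitch about tool y, roll about tool x). Fits flange arc + rim bottom arc."""
    T=R.from_quat(s["tool_rot"])
    def pts(p):
        o=R.from_rotvec([p[4],p[3],0])
        F=np.vstack([C*.032,C*.032+[0,0,-.012]]);B=C*.024+[0,0,-.05]
        f=lambda Q:proj(c,T.apply(o.apply(Q)+[p[0],p[1],p[2]])+s["ee_pos"])
        return cv2.convexHull(f(F).astype(np.float32))[:,0],f(B)
    g=cv2.GaussianBlur(im.min(2),(0,0),1).astype(float)
    f0,b0=pts([0,0,.0196,0,0])
    def scan(a,ct,cond,thr=170):
        out=[]
        for q in a:
            if not cond(q):continue
            n=(q-ct)/np.linalg.norm(q-ct);d=np.arange(-14,14,.25);L=q+d[:,None]*n
            v=cv2.remap(g.astype(np.float32),L[:,0].astype(np.float32)[None],L[:,1].astype(np.float32)[None],1)[0]
            k=np.nonzero((v[:-1]>thr)&(v[1:]<=thr))[0]
            if len(k):out.append(L[k[-1]])
        return np.array(out)
    cf=f0.mean(0);cb=b0.mean(0)
    ef=scan(f0,cf,lambda q:q[1]<cf[1]-15);eb=scan(b0,cb,lambda q:q[1]>cb[1]-0 )
    from scipy.spatial import cKDTree
    def dens(P):
        Q=np.vstack([P,P[:1]]);return np.vstack([Q[:-1]+(Q[1:]-Q[:-1])*k for k in np.linspace(0,1,12,endpoint=False)])
    def res(p):
        f,b=pts(p);return np.r_[cKDTree(dens(f)).query(ef)[0],cKDTree(dens(b)).query(eb)[0],(p[2]-.0196)/.002,p[4]/.02,p[3]/.05]
    r=least_squares(res,[0,0,.0196,0,0],loss="soft_l1",diff_step=1e-3,x_scale=[.01,.01,.01,.1,.1])
    if draw is not None:
        f,b=pts(r.x)
        for P in(f,b):cv2.polylines(draw,[np.round(P).astype(np.int32)],True,(0,0,255),1)
        for q in np.vstack([ef,eb]):cv2.circle(draw,tuple(np.round(q).astype(int).tolist()),1,(0,255,0),-1)
    return r.x,np.abs(r.fun[:-3]).mean(),len(ef),len(eb)
E
python3 - <<'E'
from h import *
s=bot.observe();im=cv2.imread("pics/w3.png");c=cam("wrist",s);d=im.copy()
print(held(im,c,s,d))
cv2.imwrite("pics/w3d.png",cv2.resize(d[160:400,160:400],None,fx=2,fy=2))
E
```

```text
(array([-0.00202243,  0.00118714,  0.02025364, -0.05034379, -0.00701391]), np.float64(0.7652376411032351), 25, 31)
```

View pics/w3d.png

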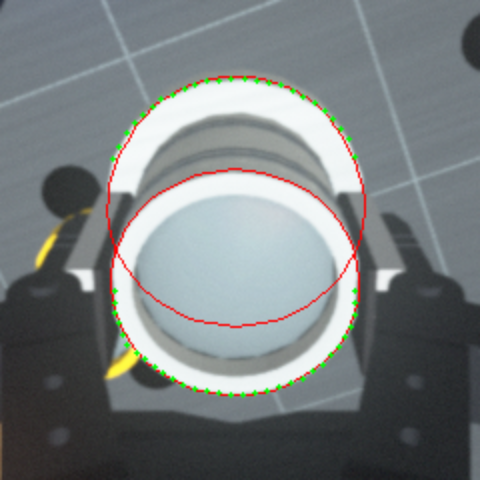

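Fit is good: lens axis within ~2 mm of the TCP, small apparent tilt. Carrying it to a spot 60 mm short of the mount, so the pads stay visible.

Request:
arm_command:
  plan: "0 0 0 0.5 2 0 0;0 0 0 0.9 3.2 0 0;0 0 0 0.9 3.4 0 0;0 0 0 0.9 3.4 0 0;0 0 0 0.9 3.4 0 0;0 0 0 0.9 3.4 0 0;0 0 0 0.9 3.4 0 0;0 0 0 0.9 3.4 0 0;0 0 0 0.9 3.3 0 0;0 0 0 0.4 1.6 0 0"

```text
time_s: 6.25
ee_pos: [0.506, 0.0102, 0.1358]
tool_rot: [0.178, 0.984, 0.0, -0.003]
ft_force: [0.3, 0.5, -4.2]
grip_width: 0.0461
finger_force: 62.7
```

Request:
arm_command:
  plan: "0 0 0 0 0 0 0;0 0 0 0 0 0 0;0 0 0 0 0 0 0;0 0 0 0 0 0 0"

```text
time_s: 6.58
ee_pos: [0.507, 0.002, 0.1373]
tool_rot: [0.183, 0.983, -0.001, -0.001]
ft_force: [0.1, 0.1, -3.4]
grip_width: 0.0468
finger_force: 62.7
```

```bash
cat > m.py <<'E'
from h import *
import sys
s=bot.observe();im=bot.grab_frame("wrist")[:,:,::-1].copy();cv2.imwrite(sys.argv[1],im)
c=cam("wrist",s);uv=proj(c,[.4526,.0248,.03])[0];print(uv)
p=pads(im,c,uv,70,amin=20);m=p.mean(0);d=(p-m)*1000;print("mount",m,d.round(1).tolist())
h=held(im,c,s);print("held",h)
R0=R.from_quat(s["tool_rot"]).as_matrix();print("mount in tool cm",R0.T@(np.r_[m,.05]-s["ee_pos"])*100)
print(s["ee_pos"],R0[:,2],s["time_s"],s["ft_force"])
E
python3 m.py pics/w4.png
```

```text
[278.37242265 131.59544306]
mount [0.45309014 0.02421846] [[-24.3, -1.4], [11.0, 20.9], [13.2, -19.5]]
held (array([-0.00227276,  0.00104194,  0.02095864, -0.04350639, -0.00809822]), np.float64(1.7425016261810529), 25, 31)
mount in tool cm [5.81127658 0.15591679 8.73701041]
[0.50696662 0.00199295 0.13727205] [-0.00237719 -0.00133631 -0.99999628] 6.5833 [ 0.09992393  0.08518268 -3.38788936]
```

View pics/w4.png

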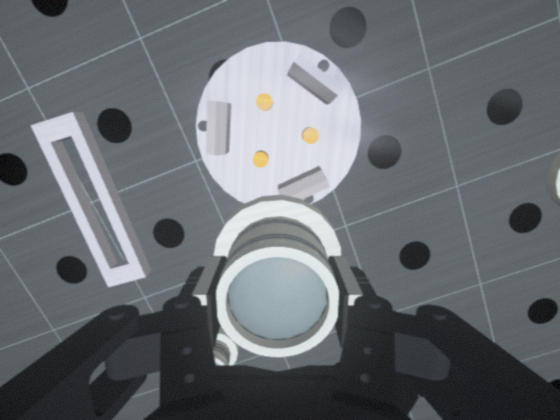

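Mount centre agrees with the first measurement to within ~1 mm; pads are at (264,101), (311,135) and (261,159). Moving over the mount and down to just above the jaws.

Request:
arm_command:
  plan: "0 0 0 1.5 0 0 0;0 0 0 2.5 0.05 0 0;0 0 0 1.96 0 0 0;0 0 0 0 0 1.5 0;0 0 0 0 0 2 0;0 0 0 0 0 1.5 0;0 0 0 0 0 0 0;0 0 0 0 0 0 0;0 0 0 0 0 0 0;0 0 0 0 0 0 0"

```text
time_s: 7.47
ee_pos: [0.454, 0.0253, 0.0893]
tool_rot: [0.182, 0.983, 0.0, 0.001]
ft_force: [0.2, -0.1, -3.7]
grip_width: 0.0467
finger_force: 62.6
```

```bash
python3 - <<'E'
from h import *
s=bot.observe();R0=R.from_quat(s["tool_rot"]).as_matrix()
print(s["ee_pos"],R0[:,2],s["ft_force"])
for off in(-.001,-.002):
  print(R0.T@(np.array([.453,.0243,.0496])-s["ee_pos"])*100-[off*100,.1,0])
E
```

```text
[0.45402098 0.02528486 0.08934232] [ 2.29197311e-03  5.37856731e-04 -9.99997229e-01] [ 0.16078649 -0.06425686 -3.73554904]
[ 0.1678395  -0.23375296  3.97393392]
[ 0.2678395  -0.23375296  3.97393392]
```

Request:
arm_command:
  plan: "0 0 0 0.2 -0.2 0 0;0 0 0 0 0 1 0;0 0 0 0 0 1 0;0 0 0 0 0 0.6 0;0 0 0 0 0 0.4 0;0 0 0 0 0 0 0;0 0 0 0 0 0 0;0 0 0 0 0 0 0"

```text
time_s: 8.13
ee_pos: [0.4504, 0.0244, 0.0583]
tool_rot: [0.181, 0.983, -0.0, 0.0]
ft_force: [0.6, -0.9, -4.2]
grip_width: 0.0466
finger_force: 62.6
```

Request:
arm_command:
  plan: "0 0 0 0 0 0.2 0;0 0 0 0 0 0.2 0;0 0 0 0 0 0 0;0 0 0 0 0 0 0"

```text
time_s: 8.47
ee_pos: [0.4501, 0.0245, 0.0542]
tool_rot: [0.181, 0.983, -0.0, -0.0]
ft_force: [-0.3, 0.9, -3.7]
grip_width: 0.0469
finger_force: 62.6
```

Request:
arm_command:
  plan: "0 0 0 0 0 0.1 0;0 0 0 0 0 0.1 0;0 0 0 0 0 0 0;0 0 0 0 0 0.1 0;0 0 0 0 0 0 0"

```text
time_s: 8.88
ee_pos: [0.4501, 0.0245, 0.0511]
tool_rot: [0.181, 0.983, -0.0, -0.0]
ft_force: [-0.8, 1.0, -3.6]
grip_width: 0.0466
finger_force: 62.6
```

Request:
arm_command:
  plan: "0 0 0 0 0 0.1 0;0 0 0 0 0 0 0;0 0 0 0 0 0 0"

```text
time_s: 9.13
ee_pos: [0.4501, 0.0245, 0.0502]
tool_rot: [0.181, 0.983, -0.0, -0.0]
ft_force: [-0.7, 0.7, -3.2]
grip_width: 0.0467
finger_force: 62.6
```

Request:
arm_command:
  plan: "0 0 0 0 0 0.05 0;0 0 0 0 0 0 0;0 0 0 0 0 0.05 0;0 0 0 0 0 0 0;0 0 0 0 0 0 0"

```text
time_s: 9.55
ee_pos: [0.4502, 0.0246, 0.0496]
tool_rot: [0.181, 0.983, 0.0, -0.0]
ft_force: [-2.1, 0.7, 2.6]
grip_width: 0.0464
finger_force: 63.1
```

Request:
arm_command:
  plan: "0 0 0 0 0 0.05 0;0 0 0 0 0 0 0;0 0 0 0 0 0 0"

```text
time_s: 9.8
ee_pos: [0.4502, 0.0246, 0.0495]
tool_rot: [0.181, 0.983, 0.0, -0.001]
ft_force: [-4.5, -0.7, 8.7]
grip_width: 0.0464
finger_force: 63.9
```

Contact at the expected height (~12 N load, no side jam). Release gently, then look.

Request:
arm_command:
  plan: "0 0 0 0 0 0 0.56;0 0 0 0 0 0 0.6;0 0 0 0 0 0 0.65;0 0 0 0 0 0 0.75;0 0 0 0 0 0 0.8;0 0 0 0 0 0 0.8;0 0 0 0 0 0 0.8"

```text
time_s: 10.38
ee_pos: [0.4503, 0.0245, 0.0487]
tool_rot: [0.181, 0.983, -0.0, 0.0]
ft_force: [-0.5, -0.3, 0.0]
grip_width: 0.0684
finger_force: 0.0
```

Request:
arm_command:
  plan: "0 0 0 0 0 -1 0.8;0 0 0 0 0 -2 0.9;0 0 0 0 0 -3 1;0 0 0 0 0 -3 1;0 0 0 0 0 -3 1;0 0 0 0 0 0 1;0 0 0 0 0 0 1;0 0 0 0 0 0 1;0 0 0 0 0 0 1"

```text
time_s: 11.13
ee_pos: [0.4489, 0.0244, 0.1677]
tool_rot: [0.181, 0.983, -0.001, -0.001]
ft_force: [-0.6, -0.1, -0.0]
grip_width: 0.0856
finger_force: 0.0
```

```bash
python3 - <<'E'
from h import *
s=bot.observe();im=bot.grab_frame("wrist")[:,:,::-1].copy();print(s["ee_pos"],s["ft_force"],s["time_s"])
c=cam("wrist",s);P=np.array([.4527,.0244]);d=im.copy();o=d.copy()
for r,z in((.032,.042),(.024,.08)):
    cv2.polylines(d,[np.round(proj(c,C*r+[*P,z])).astype(np.int32)],True,(0,0,255),1)
u,v=proj(c,[*P,.05])[0].astype(int);a=[cv2.resize(k[max(0,v-75):v+75,u-75:u+75],(400,400),interpolation=cv2.INTER_CUBIC) for k in(o,d)]
cv2.imwrite("pics/w5.png",np.hstack(a))
b=bot.grab_frame("scene")[:,:,::-1].copy();cv2.imwrite("pics/s5.png",cv2.resize(b[140:260,225:385],(800,600),interpolation=cv2.INTER_CUBIC))
E
```

```text
[0.44886189 0.02436837 0.16768391] [-0.63711459 -0.07604323 -0.02105856] 11.1333
```

View pics/w5.png

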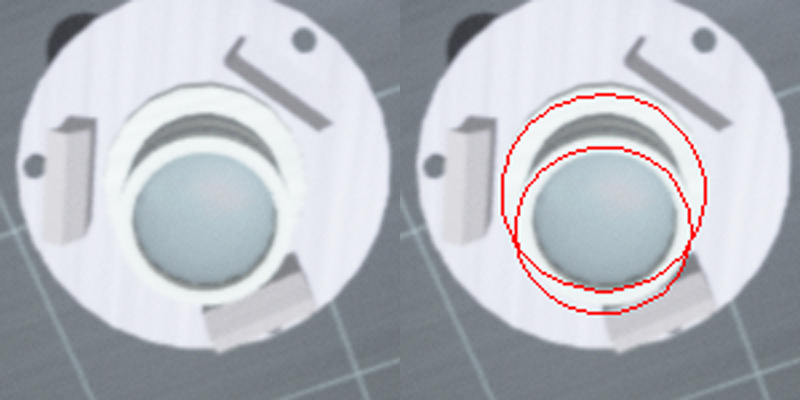

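View pics/s5.png

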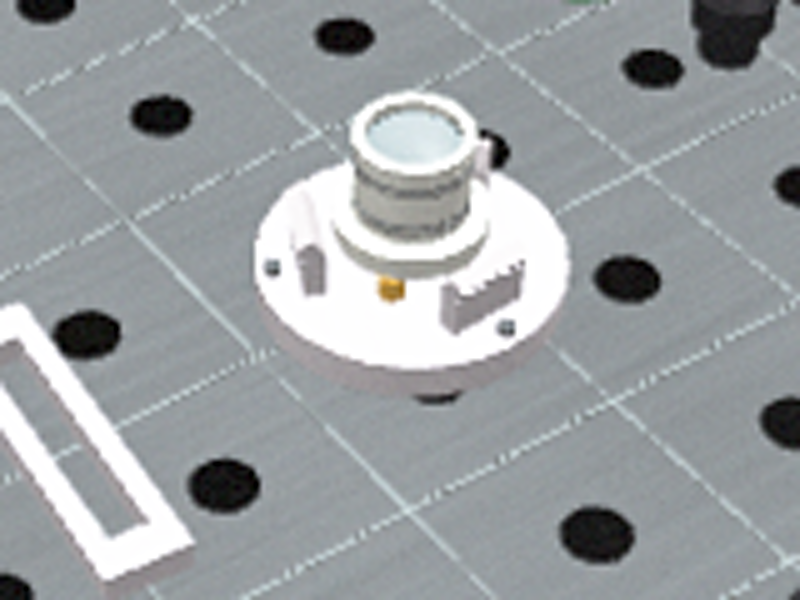

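Both views show the lens glass up inside the three jaws. In the wrist crop, the flange apex at (205,85) and rim bottom at (205,303) are shifted by the same ~3 mm from the model. That is within the play, so the lens isn't tilted, and contact came at the pad height. The gripper is clear, so I'm handing in.

```bash
python3 -c "
from workcell import bot
print(bot.sign_off())"
```

```text
the job is handed in; nothing more can be done
None
```

The large lens is seated glass up on the steel mount's three pads, set down at pad height with about 12 N and released. The last pictures show it level to about 1 degree and some 3 mm off centre, within the 5 mm play. The small lens and spacer were not touched, and I handed the job in at about 11 s; no verdict came back.

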